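# Hang the washed printing block on the drying rack

## Task

Hang the long-handled printing block with the steel cross pin on the drying rack: bring it in sideways through the open mouths of the two hooks, push its pin back against the sprung keeper until it is clear of the ledges, then lower it gently to the bottom of the throats so that it hangs there by its pin, and let go. Never press it hard against the rack, and leave the other things on the table where they are.

Things in the scene. Friction and masses are not known exactly. Their poses are not given: they have to be found in the camera images.
- stamp_pin (a point): Centre of the steel cross pin of the long-handled wooden printing block (the only block with a pin; about 0.28 kg), which stands upright. Pin 8 in diameter, 80 long, along y, 64 above the block's underside, sticking out 23 each side of the handle. Base 64 (x) x 90 (y) x 24 high; handle 24 (x) x 34 (y), top 138 above the underside. Either side may face in.
- stamp_grip (a point): The same block: middle of the handle 58 straight above the pin (122 above the underside), 16 below the handle's top; best gripped here across its 24 mm thickness (x), which stays above the rack's arms. Same axes as stamp_pin: z up along the handle, y along the pin.
- rack_mid (a point): Drying rack's two hooks: x is the level push-in direction, y runs from arm to arm, z up. The hung pin's centre lies at this height (110 above the table) and about here if the arms are clamped at mid reach; they may be clamped up to 30 nearer or farther along x, which is not measured: feel for it. At mid reach the ledge ends (throat begins) 6 before this point, hard back wall 6 beyond.
- rack: The whole rack, fixed; origin under the foot, 6 before rack_mid (-x), same axes. Two steel arms 8 thick, middles 28 either side of the middle plane, point to -x. Each hook: mouth open to -x, level ledge 28 long with top 122 above the table, then a throat 12 wide, 16 deep, then the back wall. Lip underside 16, lip top (highest part) 22 above the ledge. Over 20 N is too hard. Post 87 behind origin.
- keeper_line (a point): Middle between the two hook mouths at ledge height, over the throat at mid reach (fixed; 12 above rack_mid, same axes). A sprung keeper (two dark tongues joined by a bar) fills the space above the ledge, face 2 before the throat. The pin needs 2 N to start it, 6 N after 10 mm, where it just clears the ledge; 4 mm on (7.6 N) is the hard wall. It closes over the lowered pin.
- round_block: Round wooden printing block, 84 diameter, 66 high, with a turned knob, no pin. Origin under its centre. Leave it.
- bridge_block: Wooden printing block 60 x 90, 62 high, with a bridge handle, no pin. Origin under its centre. Leave it.
- bowl: Steel bowl, 120 diameter, 50 high. Origin under its centre. Leave it.
- jar: Amber glass jar, 72 diameter, 95 high. Origin under its centre. Leave it.
- brush: Scrubbing brush 130 x 45 x 36, lying bristles down. Origin under its centre. Leave it.
- spatula: Spatula lying flat, handle to its -x. Leave it.
Not all that is in view belongs to the job. Leave any blue look-alike of the part that bears stamp_pin alone.

How it is judged:
By the outcome, as a careful person would: the job done as asked, in the order asked, and still so for the second after the job is handed in, with the robot touching nothing.
It also fails if it takes over 61 s, if anything falls off the work surface, if the arm or the gripper's body presses on something with over 40 N, if the wrist force passes 120 N, or if a joint passes its speed limit or range.

## Robot

A 6-joint arm with a two-finger parallel gripper is mounted at the origin on the work surface. World frame = base frame: x ahead of the robot, y to its left, z up, the work surface at z = 0. Lengths are in m, angles in rad, forces in N, time in s.
With the tool pointing down it reaches from about 0.35 to 0.875 m from the base axis. Payload 4.2 kg.
Tool frame: the origin (TCP) lies at the centre of the arm's flange, where the gripper is bolted on; the fingertips stand 173 mm ahead of it and the grasp point (between the pads) lies 155 mm ahead of it; z points along the fingers, y is the line along which they close (so a half turn about z gives the same grasp; the last joint's range is limited). The gripper opens to 85 mm and grips with 20 to 120 N. Pads are 22 mm wide; open, the fingers measure 114 mm over their backs; the gripper's body (76 mm by 85 mm) begins 54 mm behind the grasp point. The pads swing forward as they close: fully open they stand 13 mm farther back than shut.
Start: joints at [1.597, 0.385, 0.008, 0, -1.194, -0.259], TCP at [0.144, 0.608, 0.405] pointing down, gripper open.
Joint ranges: [-3.14, 3.14], [-1.21, 2.06], [-1.07, 1.41], [-3.16, 2.05], [-2.99, -0.16], [-3.1, 3.1]. Speed limits (rad/s): [2.79, 2.79, 3.14, 3.14, 3.14, 3.14].

## Interface

Orientations are given as a rotation vector (axis times angle).
In Python, from station import observe, grab_frame, ctrl gives the robot as it stands.
- The arm moves only by the tool step_arm, never from a script. Its argument "series" is a list of rows, each a list of 6 numbers: the shift along the tool's x, y, z as a fraction of full scale, then the turn, a rotation vector about the tool's x, y, z as a fraction of full scale. A call has 1 to 12 rows; each row is the pose to reach, as a shift and turn from the pose commanded when the call began, along the tool's axes at that moment; what a row does not reach only later rows make up. Full scale, the value 1, is 500 mm for a shift and 30 degrees for a turn. A row lasts 1/10 s, in which the tool goes at most 50 mm and 8.59 degrees, less where a joint would pass 70% of its speed; a pose out of reach is approached as far as the arm can. A call with a number of a shift or a turn outside -1 to 1 is refused whole. A call with a gripper value outside its range is refused whole. "grip" is the finger opening in mm, from 0 to 85.4, set as the call begins (left out, the last holds). The fingers move at their own pace and stop on an object; "newtons" is the grip in N (left out, the last holds). Time passes only in rows, so rows that repeat a pose let the fingers close. It gives the time, the measured TCP pose, the force, the opening and the grip force at its end, in the units of the state.
- observe(): the state, without advancing time (a new reading comes with each control period).
- grab_frame(name): name is "scene" or "side" or "wrist"; returns a dict with "frame" (420x560x3 uint8, blue, green, red), "depth" (420x560 float32, m along the optical axis (not along the pixel's ray), 0 where there is no reading), "vfov" (degrees; the focal length in pixels is half the picture's height over the tangent of half this angle, whatever the lens; pixels are square), "cx", "cy" (the principal point, pixels), "world_to_cam" (4x4, takes a point from world to camera coordinates). Camera axes: x right, y down, z forward; pixel columns grow to the right and rows downward; lengths in m; the calibration is good to about 2 mm. A picture is of the moment at which its call begins.
- ctrl.sign_off(): hands the job in; it is judged then, once.
The state is a dict: "time": time; "joint_pos": joint angles; "qd": joint speeds; "effort": joint torques, N m; "position": TCP position; "ee_rot": TCP orientation; "ft_force": force on the tool from outside, world axes, zero at the start; "wrist_torque": the same for the moment, N m; "width": finger opening in m; "gripper_force": force on a finger pad.
Only numpy, scipy, OpenCV 4.12 (cv2) and the standard library are available. Lean on these libraries where they do the work, as an engineer would, in place of code of your own. Each camera call takes 0.05 s, during which the arm holds its last target. There are 200 camera calls.

## Working session

There is one attempt and no reset: what is moved stays moved. The work goes in short steps, Python scripts to look and compute and a tool call to move; the robot and the scene stay as the last step left them, time stands still between calls to the robot, and variables do not carry over. Pictures are saved under pics/ and viewed, at most 10 in all, crops included, and the job is handed in when it is done.

Besides the shell and the picture viewer there is one more tool, called as name(argument=value, ...), one argument or row to a line, values as JSON. step_arm: Moves the arm, as the interface text tells. Shift numbers are shares of 500 mm and turn numbers shares of 30 degrees, none past 1 either way. Its arguments: {"type":"object","properties":{"series":{"type":"array"},"grip":{"type":"number"},"newtons":{"type":"number"}},"required":["series"]}

```bash
mkdir -p pics; cat > h.py <<'E'
import numpy as np, cv2
from station import observe, grab_frame, ctrl
def K(f):
    h=f["frame"].shape[0]; return h/2/np.tan(np.radians(f["vfov"])/2)
def pts(f):
    F=K(f); d=f["depth"]; v,u=np.mgrid[:d.shape[0],:d.shape[1]]
    c=np.stack([(u-f["cx"])/F*d,(v-f["cy"])/F*d,d,np.ones_like(d)],-1)
    p=(c@np.linalg.inv(f["world_to_cam"]).T)[...,:3]; p[d<=0]=np.nan; return p
E
python3 - <<'E'
from h import *
import pickle
s=observe(); print({k:np.round(v,4) for k,v in s.items()})
for n in("scene","side","wrist"):
    f=grab_frame(n); pickle.dump(f,open(n+".pkl","wb")); cv2.imwrite(f"pics/{n}0.png",f["frame"])
    print(n,f["vfov"],f["cx"],f["cy"],np.linalg.inv(f["world_to_cam"])[:3].round(3).tolist(), (f["depth"]>0).mean())
a=np.hstack([cv2.imread(f"pics/{n}0.png") for n in("scene","side")])
E
```

```text
{'time': np.float64(0.0), 'joint_pos': array([ 1.5966e+00,  3.8560e-01,  6.6000e-03, -5.0000e-04, -1.1940e+00,
       -2.5860e-01]), 'qd': array([ 0.0007,  0.0001, -0.0013, -0.0004, -0.0009,  0.0001]), 'effort': array([ 7.00000e-04, -3.92293e+01,  1.88407e+01,  4.18640e+00,
       -4.50000e-03, -0.00000e+00]), 'position': array([0.1441, 0.608 , 0.4036]), 'ee_rot': array([ 3.1181e+00, -3.6490e-01, -3.0000e-04]), 'ft_force': array([ 0.2669,  0.3367, -0.5044]), 'wrist_torque': array([ 0.022 , -0.0058, -0.0119]), 'gripper_force': np.float64(0.0), 'width': np.float64(0.0854)}
scene 48.931663039153314 281.9315734241287 208.38016991918312 [[-0.694, 0.468, -0.547, 1.159], [0.72, 0.441, -0.536, 0.591], [-0.01, -0.766, -0.643, 0.813]] 0.9959991496598639
side 51.417912596609675 278.21173094106723 206.8312474842256 [[0.992, -0.047, 0.118, 0.405], [-0.125, -0.526, 0.841, -1.04], [0.023, -0.849, -0.528, 0.74]] 0.995922619047619
wrist 63.70454573814527 284.30719686678964 201.61076568612665 [[-0.231, -0.938, -0.259, 0.21], [-0.973, 0.223, 0.059, 0.593], [0.003, 0.266, -0.964, 0.372]] 0.9960416666666667
```

View pics/scene0.png

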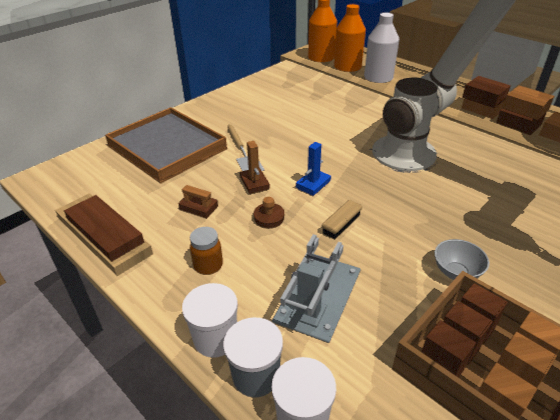

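View pics/side0.png

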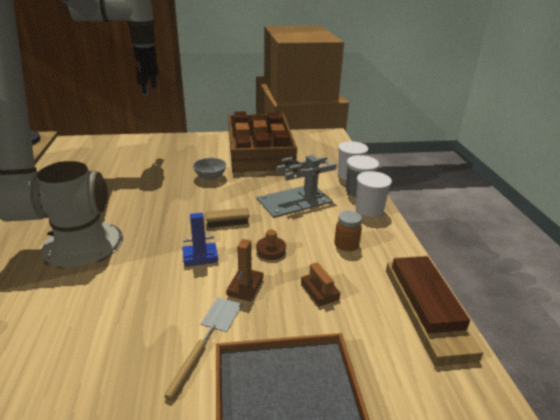

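The scene view shows the brown pinned block at (253,168), the blue look-alike at (314,168) and the rack at (318,285). In the side view they are at (245,268), (199,240) and (305,185). Next I'll measure with depth and zoom in.

```bash
python3 - <<'E'
from h import *
import pickle
S=pickle.load(open("scene.pkl","rb"));D=pickle.load(open("side.pkl","rb"))
def z(f,x,y,w,h,W,H): return cv2.resize(f["frame"][y:y+h,x:x+w],(W,H),interpolation=cv2.INTER_CUBIC)
a=np.hstack([z(S,265,225,100,120,400,480),z(D,250,130,100,120,400,480)])
cv2.imwrite("pics/zoom.png",a)
for n,f,(x,y,w,h) in(("scene stamp",S,(230,130,50,70)),("side stamp",D,(220,230,50,75)),("scene rack",S,(270,225,100,120)),("side rack",D,(250,145,90,75))):
    P=pts(f)[y:y+h,x:x+w]; col=f["frame"][y:y+h,x:x+w]
    hsv=cv2.cvtColor(col,cv2.COLOR_BGR2HSV)
    zz=P[...,2]
    print(n)
    for lo,hi in((.004,.02),(.02,.03),(.03,.06),(.06,.1),(.1,.12),(.12,.13),(.13,.142),(.142,.16)):
        m=(zz>lo)&(zz<hi); q=P[m]
        if len(q)>4:
            r=cv2.minAreaRect((q[:,:2]*1000).astype(np.float32)); print(lo,hi,len(q),np.median(q,0).round(4),np.round(r[0],1),np.round(r[1],1),round(r[2],1))
E
```

```text
scene stamp
0.004 0.02 258 [ 0.3867 -0.3328  0.0135] [ 379.5 -330.7] [346.1  70.8] 58.8
0.02 0.03 305 [ 0.4525 -0.2119  0.0225] [ 402.  -312.8] [291.9  64.3] 64.8
0.03 0.06 75 [ 0.4524 -0.2135  0.043 ] [ 452.  -222.1] [19.  38.3] 12.3
0.06 0.1 175 [ 0.4541 -0.2109  0.0743] [ 478.  -160.5] [178.7  25.7] 61.6
0.1 0.12 64 [ 0.4507 -0.2128  0.111 ] [ 451.1 -224.9] [19.7 40.4] 8.6
0.12 0.13 35 [ 0.4499 -0.2132  0.1242] [ 452.  -222.8] [22.6 38. ] 15.3
0.13 0.142 75 [ 0.4459 -0.221   0.1356] [ 442.8 -225. ] [37.4 23.7] 67.5
side stamp
0.004 0.02 260 [ 0.4556 -0.2578  0.0133] [ 473.2 -149. ] [313.3  85.1] 70.4
0.02 0.03 636 [ 0.4552 -0.234   0.0232] [ 472.6 -163.1] [237.4  64.5] 65.4
0.03 0.06 128 [ 0.4461 -0.2411  0.0456] [ 471.7 -177.9] [193.5  24.5] 60.8
0.06 0.1 233 [ 0.4417 -0.2412  0.0754] [ 470.7 -172.7] [207.9  24.3] 63.5
0.1 0.12 93 [ 0.4423 -0.2414  0.1091] [ 446.2 -236.3] [37.7 18.3] 29.0
0.12 0.13 48 [ 0.4405 -0.2417  0.1252] [ 446.1 -238.3] [39.4 18.3] 30.8
0.13 0.142 119 [ 0.4418 -0.2335  0.1367] [ 442.2 -229.4] [35.3 24.8] 60.4
scene rack
0.004 0.02 2920 [0.6532 0.2053 0.0075
[... 395 characters left out ...]
17 [0.6449 0.195  0.1345] [646.5 185.9] [109.9  64.1] 18.9
0.142 0.16 295 [0.6803 0.1987 0.1435] [647.  186.6] [108.9  64.3] 19.6
side rack
0.004 0.02 1393 [0.6094 0.1697 0.0079] [654.  329.9] [523.5 324.6] 83.7
0.02 0.03 125 [0.5915 0.3977 0.0253] [626.1 381.9] [220.7 403.8] 44.0
0.03 0.06 427 [0.6016 0.3977 0.046 ] [639.6 381.2] [225.7 389. ] 42.2
0.06 0.1 603 [0.6051 0.399  0.0785] [714.2 236.7] [269.8 569.2] 23.5
0.1 0.12 452 [0.6679 0.1807 0.111 ] [715.3 224.5] [314.8 110. ] 34.2
0.12 0.13 193 [0.6623 0.1816 0.1224] [666.6 189.8] [183.2  68.5] 20.4
0.13 0.142 143 [0.6364 0.1822 0.1354] [646.6 181.5] [109.2  66.3] 20.8
0.142 0.16 84 [0.6723 0.1929 0.1439] [645.8 182.7] [107.9  65.6] 19.7
```

View pics/zoom.png

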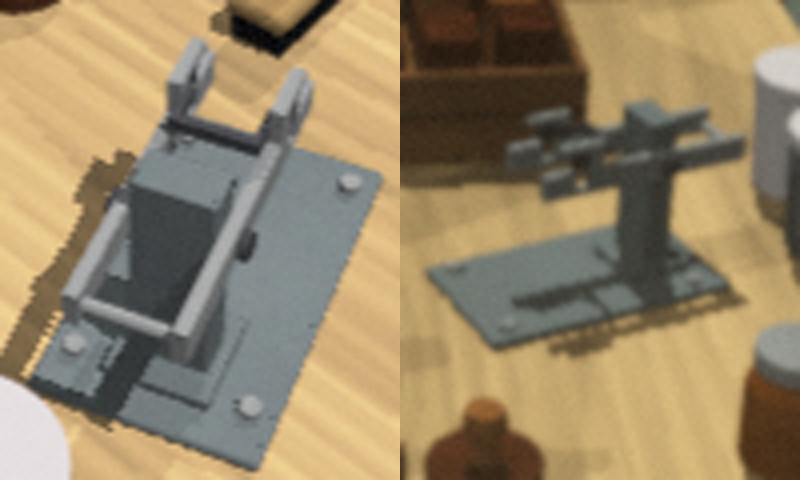

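The zoom shows the rack mouths pointing towards the robot, with the lips at the top of the left crop (185,75) and (292,95). I'll fit the outlines more closely now.

```bash
cat > m.py <<'E'
from h import *
import pickle
def rect(q): r=cv2.minAreaRect((q[:,:2]*1000).astype(np.float32)); return np.round(np.r_[r[0],r[1],r[2]],1)
def near(P,c,r,lo,hi):
    m=(np.hypot(P[...,0]-c[0],P[...,1]-c[1])<r)&(P[...,2]>lo)&(P[...,2]<hi)
    n,l,st,_=cv2.connectedComponentsWithStats(m.astype(np.uint8))
    return P[m]
def trim(q): # robust: drop 1% outliers each axis
    c=np.median(q[:,:2],0); d=np.hypot(*(q[:,:2]-c).T); return q[d<=np.quantile(d,.99)]
if __name__=="__main__":
  for n in("scene","side"):
    f=pickle.load(open(n+".pkl","rb")); P=pts(f); c=(.4425,-.227)
    print(n,"top",rect(near(P,c,.035,.130,.145)),"base",rect(near(P,c,.065,.0195,.0285)))
    q=near(P,c,.05,.056,.071); q=q[np.hypot(q[:,0]-c[0],q[:,1]-c[1])>.024]; print("pin",len(q),q.round(3)[::4].tolist(),'z near rel',)
    c=(.648,.185); q=near(P,(.648,.185),.11,.141,.150); print("lips/top",len(q))
    a=np.radians(19.7); R=np.array([[np.cos(a),np.sin(a)],[-np.sin(a),np.cos(a)]])
    for lo,hi in((.1,.118),(.118,.126),(.126,.138),(.138,.149),(.149,.25)):
        q=near(P,(.68,.195),.16,lo,hi)
        if len(q)<5: continue
        r=(q[:,:2]-[.648,.185])@R.T*1000
        print(lo,hi,len(q)); H,xe,ye=np.histogram2d(r[:,0],r[:,1],bins=[np.arange(-60,150,10),np.arange(-50,51,5)]); 
        for i in range(len(H)):
            if H[i].any(): print(int(xe[i]),H[i].astype(int).tolist())
    q=near(P,(.67,.2),.25,.005,.0115); hsv=None
    m=(P[...,2]>.004)&(P[...,2]<.0125)&(np.hypot(P[...,0]-.68,P[...,1]-.2)<.2)
    h=cv2.cvtColor(f["frame"],cv2.COLOR_BGR2HSV); m&=(h[...,0]>70)
    k,l,st,_=cv2.connectedComponentsWithStats(m.astype(np.uint8)); b=1+np.argmax(st[1:,4])
    print("plate",st[b],rect(P[l==b]),np.nanmedian(P[l==b][:,2]))
E
python3 m.py
```

```text
scene top [ 442.8 -225.    37.4   23.7   67.5] base [ 443.6 -224.2   95.9   64.3   64.2]
pin 17 [[0.455, -0.203, 0.069], [0.453, -0.201, 0.066], [0.459, -0.199, 0.063], [0.46, -0.193, 0.063], [0.459, -0.187, 0.062]] z near rel
lips/top 338
0.1 0.118 1105
-60 [0, 0, 0, 0, 0, 8, 0, 0, 0, 0, 0, 0, 0, 0, 0, 0, 6, 0, 0, 0]
-50 [0, 0, 0, 0, 1, 9, 0, 0, 0, 0, 0, 0, 0, 0, 0, 0, 13, 0, 0, 0]
-40 [0, 0, 0, 0, 0, 1, 0, 0, 0, 0, 0, 0, 0, 0, 0, 0, 7, 0, 0, 0]
-30 [0, 0, 0, 0, 0, 2, 0, 0, 0, 0, 0, 0, 0, 0, 0, 0, 6, 0, 0, 0]
-20 [0, 0, 0, 0, 0, 6, 0, 0, 0, 0, 0, 0, 0, 0, 0, 0, 8, 0, 0, 0]
-10 [0, 0, 0, 0, 0, 7, 0, 0, 0, 0, 0, 0, 0, 0, 0, 0, 8, 0, 0, 0]
0 [0, 0, 0, 0, 0, 0, 0, 0, 0, 0, 0, 0, 0, 0, 0, 0, 6, 0, 0, 0]
10 [0, 0, 0, 0, 0, 0, 0, 0, 0, 0, 0, 0, 0, 0, 0, 0, 9, 0, 0, 0]
20 [0, 0, 0, 0, 0, 0, 0, 0, 0, 0, 0, 0, 0, 0, 0, 0, 6, 0, 0, 0]
30 [0, 0, 1, 1, 0, 0, 0, 0, 0, 0, 0, 0, 0, 0, 0, 0, 3, 11, 0, 0]
40 [0, 0, 4, 5, 0, 2, 0, 1, 0, 0, 0, 1, 0, 1, 0, 0, 8, 18, 0, 0]
50 [0, 0, 0, 0, 0, 11, 14, 13, 12, 14, 13, 13, 15, 13, 5, 0, 10, 0, 0, 0]
60 [0, 0, 0, 0, 0, 12, 0, 0, 0, 0, 0, 0, 0, 0, 0, 0, 9, 0, 
[... 6122 characters left out ...]
, 0, 0, 0, 0, 0, 0, 0]
0.138 0.149 127
-60 [0, 0, 0, 3, 2, 1, 0, 0, 0, 0, 0, 0, 0, 0, 4, 2, 0, 0, 0, 0]
-50 [0, 0, 0, 3, 4, 1, 0, 0, 0, 0, 0, 0, 0, 0, 4, 4, 0, 0, 0, 0]
-40 [0, 0, 0, 6, 3, 0, 0, 0, 0, 0, 0, 0, 0, 0, 7, 0, 0, 0, 0, 0]
-30 [0, 0, 0, 6, 2, 1, 0, 0, 0, 0, 0, 0, 0, 0, 3, 2, 2, 0, 0, 0]
-20 [0, 0, 0, 0, 0, 0, 0, 0, 0, 0, 0, 0, 0, 0, 0, 1, 0, 0, 0, 0]
20 [0, 0, 0, 0, 1, 3, 2, 4, 2, 1, 3, 1, 2, 2, 0, 0, 0, 0, 0, 0]
30 [0, 0, 0, 0, 1, 4, 2, 2, 2, 3, 3, 0, 2, 3, 1, 0, 0, 0, 0, 0]
40 [0, 0, 0, 0, 0, 2, 4, 0, 2, 2, 4, 2, 1, 2, 0, 0, 0, 0, 0, 0]
50 [0, 0, 0, 0, 0, 1, 0, 0, 1, 0, 0, 0, 0, 0, 1, 0, 0, 0, 0, 0]
plate [264 194  20  13  69] [559.3 173.2  68.7  55.9  29.6] 0.007659737195294336
```

```bash
python3 - <<'E'
from m import *
for n in("scene","side"):
    f=pickle.load(open(n+".pkl","rb")); P=pts(f)
    a=np.radians(19.7); R=np.array([[np.cos(a),np.sin(a)],[-np.sin(a),np.cos(a)]])
    q=near(P,(.648,.185),.16,.139,.149); r=(q[:,:2]-[.648,.185])@R.T*1000; r=r[(r[:,0]>-100)]
    for nm,g in(("lipR",r[(r[:,0]<0)&(r[:,1]<0)]),("lipL",r[(r[:,0]<0)&(r[:,1]>0)]),("post",r[r[:,0]>10])):
        print(n,nm,rect(g/1000),"x pct",np.percentile(g[:,0],[1,5,95,99]).round(1),"y pct",np.percentile(g[:,1],[2,50,98]).round(1))
    q=near(P,(.648,.185),.16,.100,.126); r=(q[:,:2]-[.648,.185])@R.T*1000
    for s in(-1,1):
        g=r[(r[:,0]<-10)&(s*r[:,1]>15)]; print("arm xmin",np.percentile(g[:,0],[0,1,3]).round(1))
E
```

```text
scene lipR [-37.5 -26.1   8.1  37.7  89.9] x pct [-55.5 -53.5 -20.5 -19.5] y pct [-30.2 -25.8 -22.2]
scene lipL [-37.3  29.7  36.5   8.3   1.3] x pct [-55.1 -53.2 -19.7 -19.3] y pct [25.7 29.7 33.7]
scene post [39.6  2.1 46.5 29.5 86.2] x pct [26.1 28.6 52.5 53.6] y pct [-19.7   2.3  24.3]
arm xmin [-71.  -70.6 -69.1]
arm xmin [-71.7 -71.5 -70.9]
side lipR [-39.  -28.9  11.   35.5  88.7] x pct [-56.8 -55.7 -22.3 -21.6] y pct [-34.7 -30.2 -23.4]
side lipL [-38.2  25.   37.1  10.7   4.1] x pct [-56.4 -55.  -22.7 -20.4] y pct [20.8 24.3 30.7]
side post [37.2 -1.6 49.4 27.1 89.2] x pct [23.8 26.2 49.6 50.7] y pct [-25.2  -4.2  20.4]
arm xmin [-73.8 -73.  -72.4]
arm xmin [-73.2 -73.  -72.2]
```

step_arm(
  series=[
    [0.15,0.1,-0.06,0,0,0.3],
    [0.25,0.2,-0.06,0,0,0.6],
    [0.35,0.35,-0.06,0,0,0.8],
    [0.4,0.5,-0.06,0,0,1],
    [0.43,0.6,-0.06,0,0,1],
    [0.43,0.7,-0.06,0,0,1],
    [0.43,0.7,-0.06,0,0,1],
    [0.43,0.7,-0.06,0,0,1],
  ],
)

```text
time: 0.95
position: [0.2698, 0.2409, 0.4341]
ee_rot: [2.92, -1.159, -0.0]
ft_force: [0.8, -1.3, 1.2]
width: 0.0856
gripper_force: 0.0
```

step_arm(
  series=[
    [0.14,0.01,0,0,0,0.25],
    [0.23,0.04,0,0,0,0.5],
    [0.32,0.08,0,0,0,0.75],
    [0.41,0.12,0,0,0,1],
    [0.5,0.17,0,0,0,1],
    [0.59,0.22,0,0,0,1],
    [0.68,0.28,0,0,0,1],
    [0.76,0.34,0,0,0,1],
    [0.83,0.39,0,0,0,1],
    [0.894,0.444,0,0,0,1],
    [0.894,0.444,0,0,0,1],
  ],
)

```text
time: 2.05
position: [0.4429, -0.2292, 0.4334]
ee_rot: [2.513, -1.883, -0.002]
ft_force: [-0.5, 0.5, 0.7]
width: 0.0853
gripper_force: 0.0
```

step_arm(
  series=[
    [0,0,0,0,0,0.25],
    [0,0,0,0,0,0.5],
    [0,0,0,0,0,0.75],
    [0,0,0,0,0,1],
    [0,0,0,0,0,1],
    [0,0,0,0,0,1],
  ],
)

```text
time: 2.65
position: [0.4427, -0.2248, 0.4342]
ee_rot: [1.952, -2.461, -0.0]
ft_force: [0.7, 0.2, -0.2]
width: 0.0851
gripper_force: 0.0
```

step_arm(
  series=[
    [0,0,0,0,0,0.2],
    [0,0,0,0,0,0.41],
    [0,0,0,0,0,0.41],
    [0,0,0,0,0,0.41],
  ],
)

```text
time: 3.05
position: [0.4427, -0.225, 0.4343]
ee_rot: [1.678, -2.656, -0.0]
ft_force: [-0.5, -0.3, 0.1]
width: 0.0858
gripper_force: 0.0
```

```bash
python3 - <<'E'
from m import *
for i in range(2):
    f=grab_frame("wrist"); s=observe(); P=pts(f)
    print(s["position"].round(4),s["ee_rot"].round(3),s["joint_pos"].round(2))
    c=(.4427,-.227)
    q=near(P,c,.04,.128,.15); print("top",rect(trim(q)),rect(q),np.median(q,0).round(4),len(q)); print("base",rect(near(P,c,.065,.0195,.0285)))
cv2.imwrite("pics/w1.png",f["frame"])
E
```

```text
[ 0.4427 -0.225   0.4343] [ 1.677 -2.656 -0.   ] [-0.14  0.14 -0.25 -0.   -1.18 -0.3 ]
top [ 441.2 -227.3   33.2   23.1   65. ] [ 441.2 -227.3   33.3   23.2   65.2] [ 0.4407 -0.2281  0.1366] 1184
base [ 441.1 -226.7   90.    64.1   65.3]
[ 0.4427 -0.225   0.4343] [ 1.676 -2.657 -0.   ] [-0.14  0.14 -0.25  0.   -1.18 -0.3 ]
top [ 441.2 -227.4   33.    23.1   64.9] [ 441.2 -227.3   33.2   23.1   64.9] [ 0.4407 -0.228   0.1366] 1179
base [ 441.1 -226.7   89.9   64.1   65.6]
```

View pics/w1.png

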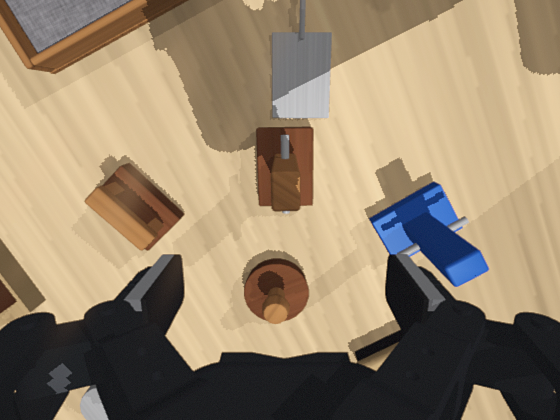

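The wrist view shows the block's handle at (286,180), centred between the open fingers' planes, with the blue look-alike well to the right at (440,240). The wrist fit agrees with the other two cameras to within 2 mm.

step_arm(
  series=[
    [0.005,0,0.07,0,0,-0.02],
    [0.005,0,0.15,0,0,-0.02],
    [0.005,0,0.22,0,0,-0.02],
    [0.005,0,0.27,0,0,-0.02],
    [0.005,0,0.3,0,0,-0.02],
    [0.005,0,0.314,0,0,-0.02],
    [0.005,0,0.314,0,0,-0.02],
    [0.005,0,0.314,0,0,-0.02],
  ],
  grip=60,
)

```text
time: 3.95
position: [0.4421, -0.2275, 0.2781]
ee_rot: [-1.688, 2.649, -0.002]
ft_force: [0.5, 0.4, 0.4]
width: 0.0598
gripper_force: 0.0
```

step_arm(
  series=[
    [0,0,0,0,0,0],
    [0,0,0,0,0,0],
    [0,0,0,0,0,0],
    [0,0,0,0,0,0],
    [0,0,0,0,0,0],
    [0,0,0,0,0,0],
    [0,0,0,0,0,0],
  ],
  grip=15,
  newtons=60,
)

```text
time: 4.65
position: [0.4417, -0.2274, 0.2782]
ee_rot: [-1.687, 2.65, -0.001]
ft_force: [-1.9, 1.8, 5.1]
width: 0.0235
gripper_force: 59.6
```

step_arm(
  series=[
    [0,0,-0.02,0,0,0],
    [0,0,-0.08,0,0,0],
    [0,0,-0.16,0,0,0],
    [0,0,-0.24,0,0,0],
    [0,0,-0.3,0,0,0],
    [0,0,-0.34,0,0,0],
    [0,0,-0.34,0,0,0],
    [0,0,-0.34,0,0,0],
  ],
)

```text
time: 5.45
position: [0.4412, -0.2272, 0.4463]
ee_rot: [1.686, -2.65, -0.003]
ft_force: [-0.3, 0.0, -3.4]
width: 0.0231
gripper_force: 59.6
```

step_arm(
  series=[
    [-0.05,0.01,0,0,0,-0.15],
    [-0.13,0.026,0,0,0,-0.35],
    [-0.22,0.045,0,0,0,-0.55],
    [-0.31,0.063,0,0,0,-0.75],
    [-0.4,0.082,0,0,0,-1],
    [-0.49,0.1,0,0,0,-1],
    [-0.58,0.118,0,0,0,-1],
    [-0.66,0.134,0,0,0,-1],
    [-0.72,0.147,0,0,0,-1],
    [-0.746,0.152,0,0,0,-1],
    [-0.746,0.152,0,0,0,-1],
  ],
)

```text
time: 6.55
position: [0.5308, 0.1442, 0.4448]
ee_rot: [2.314, -2.118, -0.003]
ft_force: [-0.7, -0.1, -2.8]
width: 0.0228
gripper_force: 59.5
```

step_arm(
  series=[
    [0,0,0,0,0,-0.15],
    [0,0,0,0,0,-0.35],
    [0,0,0,0,0,-0.49],
    [0,0,0,0,0,-0.49],
    [0,0,0,0,0,-0.49],
    [0,0,0,0,0,-0.49],
  ],
)

```text
time: 7.15
position: [0.5305, 0.1421, 0.447]
ee_rot: [2.566, -1.811, -0.001]
ft_force: [-0.6, 0.8, -2.8]
width: 0.0233
gripper_force: 59.4
```

```bash
python3 - <<'E'
from m import *
s=observe(); print({k:np.round(s[k],4) for k in("position","ee_rot","ft_force","joint_pos","time")})
a=np.radians(19.7); R=np.array([[np.cos(a),np.sin(a)],[-np.sin(a),np.cos(a)]])
im=[]
for n in("scene","side","wrist"):
    f=grab_frame(n); im.append(f["frame"]); P=pts(f); pickle.dump(f,open(n+"2.pkl","wb"))
    c=s["position"][:2]; b=s["position"][2]-.2782
    q=near(P,c,.07,b+.019,b+.029); r=(q[:,:2]-[.648,.185])@R.T; print(n,"base top local",rect(r),len(q))
    q=near(P,(.6,.17),.06,.139,.149); r=(q[:,:2]-[.648,.185])@R.T*1000
    for sg in(-1,1):
        g=r[(r[:,0]<0)&(r[:,0]>-80)&(sg*r[:,1]>10)&(sg*r[:,1]<45)]
        if len(g)>5: print("lip",sg,rect(g/1000),np.percentile(g[:,0],[1,99]).round(1))
print("tcp local",((c-[.648,.185])@R.T*1000).round(1))
cv2.imwrite("pics/w2.png",im[2])
E
```

```text
{'position': array([0.5305, 0.1421, 0.447 ]), 'ee_rot': array([ 2.5659e+00, -1.8115e+00, -5.0000e-04]), 'ft_force': array([-0.6116,  0.759 , -2.7642]), 'joint_pos': array([ 0.5569,  0.2278, -0.1095, -0.    , -1.2343, -0.2155]), 'time': np.float64(7.15)}
scene base top local [-123.8   -0.3   66.7   90.1    1.5] 653
lip -1 [-37.3 -26.2   8.6  37.8  89.6] [-56.1 -18.5]
lip 1 [-38.3  29.7  37.4   8.3   0.7] [-56.8 -19.8]
side base top local [-126.    -3.9   65.4   96.5    0.2] 237
lip -1 [-38.3 -28.8  11.7  36.4  84.9] [-56.2 -20.4]
lip 1 [-38.6  27.5  33.5  10.2   6.6] [-54.7 -21.5]
wrist base top local [-1.255e+02 -7.500e+00  6.420e+01  7.620e+01  1.000e-01] 6311
lip -1 [-38.7 -27.4   8.2  36.4  89.6] [-56.7 -21. ]
lip 1 [-38.7  28.5  36.4   8.5   0.1] [-56.5 -21.1]
tcp local [-125.    -0.8]
```

View pics/w2.png

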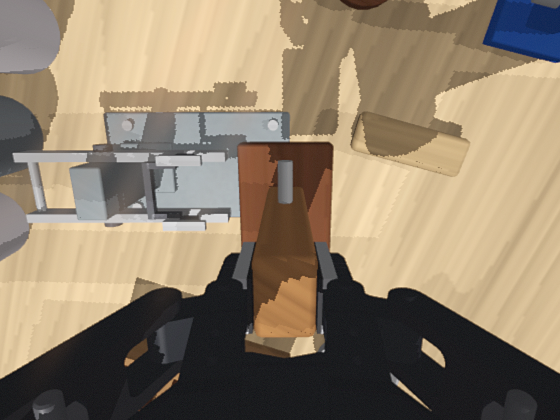

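The wrist view shows the held block, with its pin at (286,180), lined up with the rack's two arms to the left, lips at (200,158) and (185,226). A 1.7 mm sideways correction is needed. I'll lower to ledge height.

step_arm(
  series=[
    [-0.0034,0,0.03,0,0,0],
    [-0.0034,0,0.08,0,0,0],
    [-0.0034,0,0.14,0,0,0],
    [-0.0034,0,0.18,0,0,0],
    [-0.0034,0,0.2,0,0,0],
    [-0.0034,0,0.2056,0,0,0],
    [-0.0034,0,0.2056,0,0,0],
    [-0.0034,0,0.2056,0,0,0],
  ],
)

```text
time: 8.1
position: [0.5305, 0.1446, 0.3458]
ee_rot: [-2.566, 1.808, -0.002]
ft_force: [-0.1, 0.0, -1.9]
width: 0.0235
gripper_force: 59.5
```

```bash
cat > st.py <<'E'
from h import *
a=np.radians(19.7)
s=observe(); p=s["position"]; F=s["ft_force"]; q=(p[:2]-[.648,.185])
u=np.array([np.cos(a),np.sin(a)]); v=np.array([-u[1],u[0]])
print("t %.2f local x %.1f y %.1f pin z %.1f | F x %.2f y %.2f z %.2f"%(s["time"],q@u*1000,q@v*1000,(p[2]-.2142)*1000,F[:2]@u,F[:2]@v,F[2]),s["wrist_torque"].round(2),s["width"].round(4))
E
python3 st.py; python3 - <<'E'
from m import *
im=grab_frame("side")["frame"]; cv2.imwrite("pics/s3.png",cv2.resize(im[130:230,200:340],(784,560),interpolation=cv2.INTER_CUBIC))
E
```

```text
Traceback (most recent call last):
  File "st.py", line 5, in <module>
    print("t %.2f local x %.1f y %.1f pin z %.1f | F x %.2f y %.2f z %.2f"%(s["time"],q@u*1000,q@v*1000,(p[2]-.2142)*1000,F[:2]@u,F[:2]@v,F[2]),s["wrist_torque"].round(2),s["width"].round(4))
                                                                                                                                                                           ^^^^^^^^^^^^^^^^
AttributeError: 'float' object has no attribute 'round'
```

View pics/s3.png

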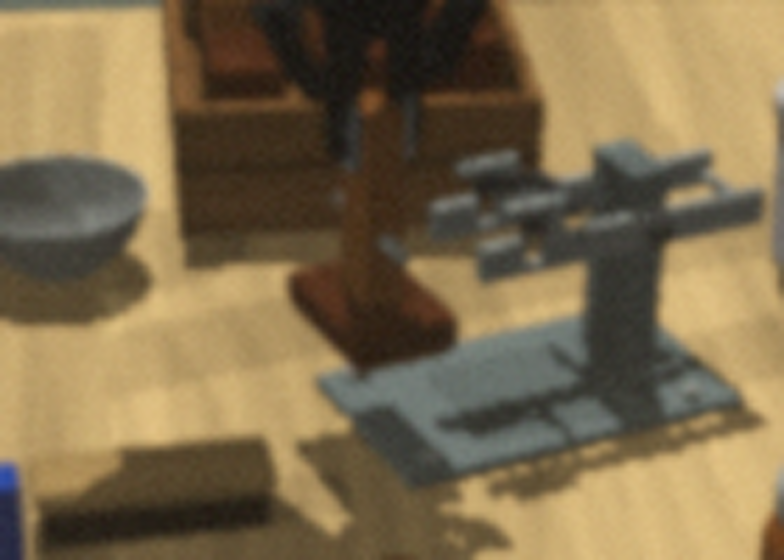

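The side crop shows the block's near pin end at (393,250), level with the hook mouths at (450,215) and (500,250), and the base is clear of the arms. I'll bring it in to just before the mouths, trimming the height down about 1 mm.

step_arm(
  series=[
    [0,-0.02,0.002,0,0,0],
    [0,-0.04,0.002,0,0,0],
    [0,-0.06,0.002,0,0,0],
    [0,-0.075,0.002,0,0,0],
    [0,-0.08,0.002,0,0,0],
    [0,-0.08,0.002,0,0,0],
    [0,-0.08,0.002,0,0,0],
  ],
)

```text
time: 8.85
position: [0.5676, 0.1577, 0.3433]
ee_rot: [2.567, -1.809, -0.001]
ft_force: [0.6, -1.5, -2.2]
width: 0.0233
gripper_force: 59.4
```

```bash
sed -i 's/s\["width"\].round(4)/s["width"]/' st.py; python3 st.py; python3 - <<'E'
from m import *
# pin height + lateral from side & scene: pin ends vs lips, in raw points
s=observe(); print(s["ee_rot"].round(3))
a=np.radians(19.7); R=np.array([[np.cos(a),np.sin(a)],[-np.sin(a),np.cos(a)]])
for n in("scene","side","wrist"):
    P=pts(grab_frame(n)); q=near(P,(.648,.185),.2,.118,.142); r=(q[:,:2]-[.648,.185])@R.T*1000
    m=(abs(r[:,0]+85)<10)&(abs(r[:,1])>19)&(abs(r[:,1])<45)
    g=r[m]; z=q[m,2]
    if len(g): print(n,len(g),"x",np.median(g[:,0]).round(1),"y",g[:,1].min().round(1),g[:,1].max().round(1),"ztop",np.percentile(z,[5,50,95]).round(4))
E
```

```text
t 8.85 local x -84.9 y 1.4 pin z 129.1 | F x 0.10 y -1.58 z -2.16 [-0.03  0.07  0.02] 0.02327449058704095
[ 2.567e+00 -1.809e+00 -1.000e-03]
scene 79 x -82.5 y -38.0 42.5 ztop [0.1268 0.131  0.1345]
side 25 x -87.5 y -42.4 42.3 ztop [0.1255 0.1314 0.1344]
wrist 549 x -85.3 y -38.6 -19.0 ztop [0.1289 0.1315 0.1328]
```

step_arm(
  series=[
    [0,-0.01,0,0,0,0],
    [0,-0.02,0,0,0,0],
    [0,-0.03,0,0,0,0],
    [0,-0.036,0,0,0,0],
    [0,-0.036,0,0,0,0],
  ],
)

```text
time: 9.5
position: [0.5852, 0.164, 0.3433]
ee_rot: [2.568, -1.81, 0.0]
ft_force: [0.6, 0.3, -1.6]
width: 0.0232
gripper_force: 59.5
```

```bash
python3 st.py
```

```text
t 9.50 local x -66.2 y 1.4 pin z 129.1 | F x 0.63 y 0.12 z -1.60 [ 0.03 -0.01 -0.04] 0.02319179390132732
```

step_arm(
  series=[
    [0,-0.006,0,0,0,0],
    [0,-0.012,0,0,0,0],
    [0,-0.018,0,0,0,0],
    [0,-0.024,0,0,0,0],
    [0,-0.024,0,0,0,0],
    [0,-0.024,0,0,0,0],
  ],
)

```text
time: 10.1
position: [0.596, 0.1679, 0.3434]
ee_rot: [2.568, -1.809, -0.0]
ft_force: [0.9, 0.2, -2.7]
width: 0.0234
gripper_force: 59.4
```

```bash
python3 st.py
```

```text
t 10.10 local x -54.7 y 1.4 pin z 129.2 | F x 0.92 y -0.17 z -2.70 [0.06 0.03 0.  ] 0.023397980577375087
```

step_arm(
  series=[
    [0,-0.004,0,0,0,0],
    [0,-0.008,0,0,0,0],
    [0,-0.008,0,0,0,0],
  ],
)

```text
time: 10.4
position: [0.6, 0.1693, 0.3435]
ee_rot: [-2.568, 1.809, -0.0]
ft_force: [0.4, 0.5, -2.9]
width: 0.0234
gripper_force: 59.5
```

```bash
python3 st.py
```

```text
t 10.40 local x -50.5 y 1.4 pin z 129.3 | F x 0.50 y 0.32 z -2.88 [-0.02  0.03 -0.01] 0.02335696935478884
```

step_arm(
  series=[
    [0,-0.002,0,0,0,0],
    [0,-0.004,0,0,0,0],
    [0,-0.004,0,0,0,0],
  ],
)

```text
time: 10.7
position: [0.6013, 0.1698, 0.3433]
ee_rot: [2.567, -1.809, -0.002]
ft_force: [-1.4, -0.6, -1.1]
width: 0.0234
gripper_force: 59.5
```

```bash
python3 st.py
```

```text
t 10.70 local x -49.1 y 1.4 pin z 129.1 | F x -1.53 y -0.07 z -1.08 [-0.2   0.75 -0.08] 0.023386838016529833
```

step_arm(
  series=[
    [0,-0.002,0,0,0,0],
    [0,-0.004,0,0,0,0],
    [0,-0.006,0,0,0,0],
    [0,-0.006,0,0,0,0],
    [0,-0.006,0,0,0,0],
  ],
  newtons=100,
)

```text
time: 11.2
position: [0.6043, 0.1708, 0.3433]
ee_rot: [2.567, -1.809, -0.001]
ft_force: [-4.2, -0.4, -2.7]
width: 0.0227
gripper_force: 98.0
```

```bash
python3 st.py
```

```text
t 11.20 local x -45.9 y 1.3 pin z 129.1 | F x -4.06 y 1.05 z -2.71 [-0.34  1.14 -0.05] 0.022724120226791225
```

step_arm(
  series=[
    [0,-0.002,0,0,0,0],
    [0,-0.004,0,0,0,0],
    [0,-0.006,0,0,0,0],
    [0,-0.006,0,0,0,0],
    [0,-0.006,0,0,0,0],
  ],
)

```text
time: 11.7
position: [0.6072, 0.1718, 0.3433]
ee_rot: [2.567, -1.809, -0.001]
ft_force: [-5.8, -1.1, -1.8]
width: 0.0229
gripper_force: 98.0
```

```bash
python3 st.py
```

```text
t 11.70 local x -42.9 y 1.4 pin z 129.1 | F x -5.83 y 0.91 z -1.79 [-0.5   1.51 -0.1 ] 0.022948674109093452
```

step_arm(
  series=[
    [0,-0.002,0,0,0,0],
    [0,-0.004,0,0,0,0],
    [0,-0.006,0,0,0,0],
    [0,-0.006,0,0,0,0],
  ],
)

```text
time: 12.1
position: [0.6098, 0.1728, 0.3433]
ee_rot: [2.567, -1.809, -0.002]
ft_force: [-5.5, -2.0, -1.9]
width: 0.0225
gripper_force: 98.1
```

```bash
python3 st.py
```

```text
t 12.10 local x -40.1 y 1.4 pin z 129.1 | F x -5.83 y 0.02 z -1.92 [-0.56  1.87 -0.08] 0.022496519531147306
```

step_arm(
  series=[
    [0,-0.0015,0,0,0,0],
    [0,-0.003,0,0,0,0],
    [0,-0.003,0,0,0,0],
    [0,-0.003,0,0,0,0],
  ],
)

```text
time: 12.5
position: [0.611, 0.1732, 0.3433]
ee_rot: [2.566, -1.808, -0.002]
ft_force: [-6.3, -1.6, -1.7]
width: 0.0228
gripper_force: 98.1
```

```bash
python3 st.py
```

```text
t 12.50 local x -38.8 y 1.4 pin z 129.1 | F x -6.48 y 0.57 z -1.72 [-0.54  1.98 -0.08] 0.022839677923823073
```

step_arm(
  series=[
    [0,-0.001,0,0,0,0],
    [0,-0.002,0,0,0,0],
    [0,-0.002,0,0,0,0],
    [0,-0.002,0,0,0,0],
  ],
)

```text
time: 12.9
position: [0.6119, 0.1735, 0.3433]
ee_rot: [2.566, -1.808, -0.003]
ft_force: [-6.7, -2.4, -1.0]
width: 0.0228
gripper_force: 98.2
```

```bash
python3 st.py
```

```text
t 12.90 local x -37.9 y 1.4 pin z 129.1 | F x -7.09 y -0.04 z -1.00 [-0.58  2.13 -0.09] 0.022784967325893645
```

step_arm(
  series=[
    [0,0,0.002,0,0,0],
    [0,0,0.004,0,0,0],
    [0,0,0.006,0,0,0],
    [0,0,0.006,0,0,0],
  ],
)

```text
time: 13.3
position: [0.612, 0.1735, 0.3408]
ee_rot: [2.566, -1.808, -0.001]
ft_force: [-6.6, -2.4, 1.3]
width: 0.0226
gripper_force: 98.4
```

```bash
python3 st.py
```

```text
t 13.30 local x -37.8 y 1.3 pin z 126.6 | F x -7.04 y 0.01 z 1.27 [-0.71  2.18 -0.04] 0.022641786158419146
```

step_arm(
  series=[
    [0,0,0.001,0,0,0],
    [0,0,0.002,0,0,0],
    [0,0,0.003,0,0,0],
    [0,0,0.003,0,0,0],
  ],
)

```text
time: 13.7
position: [0.612, 0.1735, 0.3394]
ee_rot: [2.567, -1.808, -0.001]
ft_force: [-6.1, -1.0, 0.6]
width: 0.0229
gripper_force: 98.4
```

```bash
python3 st.py
```

```text
t 13.70 local x -37.8 y 1.3 pin z 125.2 | F x -6.07 y 1.09 z 0.57 [-0.77  2.11 -0.06] 0.022888717906058724
```

step_arm(
  series=[
    [0,0,0.001,0,0,0],
    [0,0,0.002,0,0,0],
    [0,0,0.003,0,0,0],
    [0,0,0.003,0,0,0],
  ],
)

```text
time: 14.1
position: [0.612, 0.1734, 0.3376]
ee_rot: [2.566, -1.808, -0.002]
ft_force: [-6.1, -1.9, 0.6]
width: 0.0224
gripper_force: 98.4
```

```bash
python3 st.py
```

```text
t 14.10 local x -37.8 y 1.2 pin z 123.4 | F x -6.40 y 0.27 z 0.58 [-0.68  2.07 -0.11] 0.022447587584258428
```

step_arm(
  series=[
    [0,0,0.001,0,0,0],
    [0,0,0.002,0,0,0],
    [0,0,0.003,0,0,0],
    [0,0,0.003,0,0,0],
  ],
)

```text
time: 14.5
position: [0.6117, 0.1733, 0.3343]
ee_rot: [2.564, -1.809, -0.004]
ft_force: [-4.9, -2.0, -8.1]
width: 0.0225
gripper_force: 98.1
```

```bash
python3 st.py
```

```text
t 14.50 local x -38.1 y 1.3 pin z 120.1 | F x -5.31 y -0.18 z -8.12 [-0.72  1.48 -0.05] 0.02253036801856092
```

step_arm(
  series=[
    [0,0,0.002,0,0,0],
    [0,0,0.004,0,0,0],
    [0,0,0.006,0,0,0],
    [0,0,0.006,0,0,0],
  ],
)

```text
time: 14.9
position: [0.6129, 0.174, 0.3337]
ee_rot: [-2.567, 1.808, -0.002]
ft_force: [-1.2, -1.2, -2.4]
width: 0.0225
gripper_force: 98.7
```

```bash
python3 st.py
```

```text
t 14.90 local x -36.7 y 1.5 pin z 119.5 | F x -1.48 y -0.71 z -2.44 [-0.24  0.49 -0.11] 0.022530643650993366
```

step_arm(
  series=[
    [0,0,0.002,0,0,0],
    [0,0,0.004,0,0,0],
    [0,0,0.004,0,0,0],
  ],
)

```text
time: 15.2
position: [0.6129, 0.174, 0.3314]
ee_rot: [-2.567, 1.808, -0.002]
ft_force: [-0.3, -0.1, -1.7]
width: 0.0229
gripper_force: 98.7
```

```bash
python3 st.py
```

```text
t 15.20 local x -36.8 y 1.5 pin z 117.2 | F x -0.28 y 0.01 z -1.71 [-0.1   0.12 -0.01] 0.02291769715467299
```

step_arm(
  series=[
    [0,0.001,0.002,0,0,0],
    [0,0.002,0.004,0,0,0],
    [0,0.002,0.006,0,0,0],
    [0,0.002,0.008,0,0,0],
    [0,0.002,0.01,0,0,0],
    [0,0.002,0.01,0,0,0],
  ],
)

```text
time: 15.8
position: [0.6116, 0.1734, 0.3257]
ee_rot: [2.568, -1.809, -0.0]
ft_force: [-0.0, -0.5, -2.9]
width: 0.0229
gripper_force: 98.7
```

```bash
python3 st.py
```

```text
t 15.80 local x -38.2 y 1.4 pin z 111.5 | F x -0.19 y -0.48 z -2.87 [-0.03  0.07  0.01] 0.022875909375051014
```

step_arm(
  series=[
    [0,0,0.001,0,0,0],
    [0,0,0.002,0,0,0],
    [0,0,0.002,0,0,0],
  ],
)

```text
time: 16.1
position: [0.6115, 0.1734, 0.3249]
ee_rot: [2.568, -1.81, -0.0]
ft_force: [1.0, -0.8, -3.4]
width: 0.0226
gripper_force: 98.7
```

```bash
python3 st.py
```

```text
t 16.10 local x -38.2 y 1.4 pin z 110.7 | F x 0.68 y -1.13 z -3.43 [-0.05 -0.01  0.02] 0.02260143816197264
```

step_arm(
  series=[
    [0,0,0.001,0,0,0],
    [0,0,0.0016,0,0,0],
    [0,0,0.0016,0,0,0],
  ],
)

```text
time: 16.4
position: [0.6116, 0.1734, 0.3243]
ee_rot: [-2.568, 1.809, -0.0]
ft_force: [0.4, -0.2, -1.5]
width: 0.0229
gripper_force: 98.8
```

```bash
python3 st.py
```

```text
t 16.40 local x -38.2 y 1.4 pin z 110.1 | F x 0.29 y -0.32 z -1.48 [-0.01  0.02 -0.03] 0.022948195722117794
```

step_arm(
  series=[
    [0,0,0.0006,0,0,0],
    [0,0,0.001,0,0,0],
    [0,0,0.001,0,0,0],
  ],
)

```text
time: 16.7
position: [0.6116, 0.1734, 0.3242]
ee_rot: [-2.568, 1.809, -0.001]
ft_force: [-0.2, 0.0, 0.4]
width: 0.0226
gripper_force: 98.9
```

```bash
python3 st.py
```

```text
t 16.70 local x -38.2 y 1.4 pin z 110.0 | F x -0.19 y 0.12 z 0.45 [-0.04  0.32  0.04] 0.02261008753212756
```

step_arm(
  series=[
    [0,0,0,0,0,0],
    [0,0,0,0,0,0],
    [0,0,0,0,0,0],
  ],
  newtons=20,
)

```text
time: 17.0
position: [0.6116, 0.1734, 0.3241]
ee_rot: [-2.568, 1.809, -0.001]
ft_force: [-1.6, -0.4, 1.7]
width: 0.0223
gripper_force: 99.0
```

step_arm(
  series=[
    [0,0,0,0,0,0],
    [0,0,0,0,0,0],
    [0,0,0,0,0,0],
    [0,0,0,0,0,0],
    [0,0,0,0,0,0],
  ],
  grip=45,
)

```text
time: 17.5
position: [0.6116, 0.1735, 0.3237]
ee_rot: [-2.568, 1.81, -0.0]
ft_force: [-0.1, 0.4, 0.9]
width: 0.0452
gripper_force: 0.0
```

```bash
python3 st.py; python3 - <<'E'
from m import *
im=grab_frame("side")["frame"]; cv2.imwrite("pics/s4.png",cv2.resize(im[120:220,220:360],(784,560),interpolation=cv2.INTER_CUBIC))
E
```

```text
t 17.50 local x -38.2 y 1.4 pin z 109.5 | F x 0.01 y 0.37 z 0.94 [ 0.07 -0.05  0.03] 0.04520498344201173
```

View pics/s4.png

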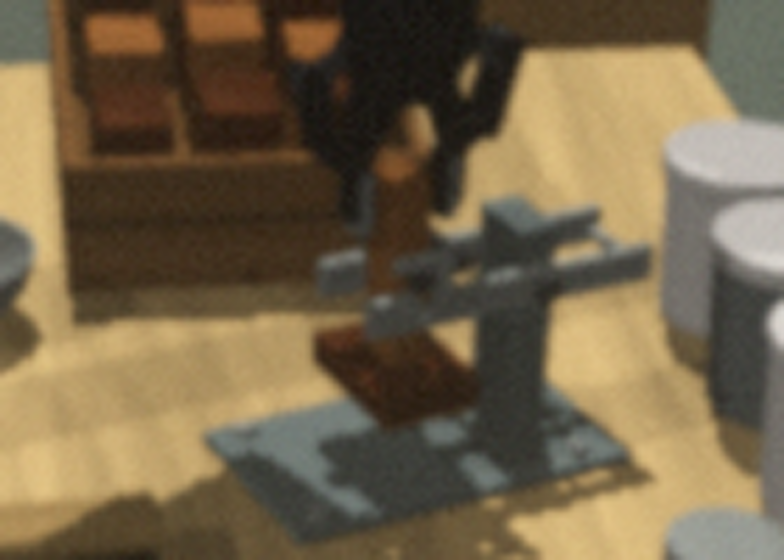

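The side crop shows the released block hanging upright between the arms (handle at about (400,230)), with the fingers open on both sides. I'll retreat straight up.

step_arm(
  series=[
    [0,0,-0.01,0,0,0],
    [0,0,-0.03,0,0,0],
    [0,0,-0.06,0,0,0],
    [0,0,-0.11,0,0,0],
    [0,0,-0.18,0,0,0],
    [0,0,-0.25,0,0,0],
    [0,0,-0.3,0,0,0],
    [0,0,-0.3,0,0,0],
    [0,0,-0.3,0,0,0],
  ],
)

```text
time: 18.45
position: [0.6112, 0.1733, 0.4749]
ee_rot: [-2.566, 1.808, -0.001]
ft_force: [0.2, 0.4, -0.6]
width: 0.0448
gripper_force: 0.0
```

```bash
python3 - <<'E'
from m import *
s=observe(); print(s["position"].round(4),s["ft_force"].round(2),s["time"])
a=np.radians(19.7); R=np.array([[np.cos(a),np.sin(a)],[-np.sin(a),np.cos(a)]]); im=[]
for n in("scene","side","wrist"):
    f=grab_frame(n); im.append(f["frame"]); P=pts(f); h=cv2.cvtColor(f["frame"],cv2.COLOR_BGR2HSV)
    q=near(P,(.6115,.173),.03,.17,.2); print(n,"top",rect((q[:,:2]-[.648,.185])@R.T) if len(q) else 0,np.percentile(q[:,2],[50,90]).round(4) if len(q) else 0)
cv2.imwrite("pics/s5.png",np.hstack([cv2.resize(im[1][120:220,220:340],(400,333)),cv2.resize(im[0][220:340,260:380],(400,333))]))
E
```

```text
[0.6112 0.1733 0.4749] [ 0.23  0.43 -0.6 ] 18.45
scene top [-37.7   3.1  33.2  26.2  89.4] [0.182  0.1839]
side top [-39.8  -1.3  25.1  36.5   2. ] [0.181  0.1837]
wrist top [-39.    1.5  23.5  34.7   0. ] [0.1824 0.1834]
```

View pics/s5.png

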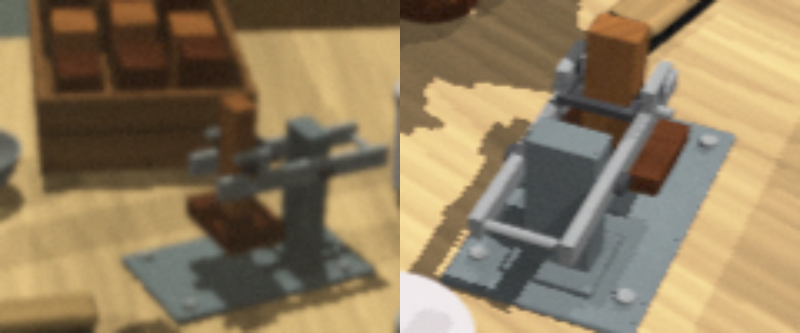

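Both crops show the block hanging upright in the hooks, handle at (238,130) on the left and (615,60) on the right. Its top is at about 184 mm, as expected, and the gripper is clear.

```bash
python3 -c "
from station import ctrl; print(ctrl.sign_off())"
```

```text
the job is handed in; nothing more can be done
None
```

The printing block now hangs by its pin at the bottom of the rack's throats, released with the gripper clear, and the job was handed in at about 18.5 s, with contact forces on the rack reading at most about 8 N.

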